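# Seat the tub lid, then set its vent half open

### The arm

A 6-joint arm with a two-finger parallel gripper is mounted at the origin on a cart in front of the work surface, level with it; the furniture and walls round the work are solid. World frame = base frame: x ahead of the robot, y to its left, z up, the work surface at z = 0. Lengths are in m, angles in rad, forces in N, time in s.
With the tool pointing down it reaches from about 0.25 to 0.775 m from the base axis. Payload 4 kg.
Tool frame: the origin (TCP) lies at the very end of the fingers, on their centre line; the grasp point (between the pads) lies 19 mm behind it; z points along the fingers, y is the direction in which the jaws open and shut (so a half turn about z gives the same grasp; the last joint's range is limited). The gripper opens to 94 mm and grips with 3 to 60 N. Pads are 16 mm wide; open, the fingers measure 119 mm over their backs; the gripper's body (75 mm by 177 mm) begins 78 mm behind the grasp point.
Start: joints at [1.013, 0.087, 1.371, -0, 1.684, -0.103], TCP at [0.242, 0.494, 0.206] pointing down, gripper open.
Joint ranges: [-3.1, 3.1], [-0.76, 2.03], [0.27, 2.55], [-1.08, 4.22], [0.17, 2.65], [-2.57, 2.57]. Speed limits (rad/s): [2.79, 2.79, 3.14, 3.14, 3.14, 3.14].

### API

Orientations are given as [roll, pitch, yaw] about the fixed x, y, z axes, in that order (R = Rz(yaw) Ry(pitch) Rx(roll)).
In Python, from bench import robot, snapshot, models gives the robot as it stands.
- The arm moves only by the tool arm_command, never from a script. Its argument "commands" is text: rows parted by semicolons, each of 7 numbers parted by spaces: the shift along the tool's x, y, z in mm, then the turn, a rotation vector about the tool's x, y, z in degrees, then the opening, from 0 (shut) to 1 (fully open). In form: tx ty tz rx ry rz hand; .... A call has 1 to 12 rows; each row shifts and turns the pose as measured when the row begins, along the tool's axes as they then stand; what a row does not reach is not made up. A row lasts 1/8 s, in which the tool goes at most 62.5 mm and 10.7 degrees, less where a joint would pass 70% of its speed; a pose out of reach is approached as far as the arm can. A call is refused whole if a number of a shift passes 62.5 or a number of a turn 10.7, either way. A call with a gripper value outside its range is refused whole. The fingers move at their own pace and stop on an object; the grip force is fixed at half the most. Time passes only in rows, so rows that do not move let the fingers close. It gives the time, the measured TCP pose, the force and the opening at its end, in the units of the state.
- robot.get_obs(): the state, without advancing time (a new reading comes with each control period).
- snapshot(name): name is "scene" or "top" or "wrist"; returns a dict with "img" (384x512x3 uint8, blue, green, red), "camera_matrix" (3x3 intrinsics, pixels), "origin" and "rotation" of the camera in the world. Camera axes: x right, y down, z forward; pixel columns grow to the right and rows downward; lengths in m; the calibration is good to about 2 mm. A picture is of the moment at which its call begins. There is no depth.
- robot.close_job(): hands the job in, once; it reports no verdict.
Trained networks look in a picture, given as the dict that the camera call returned (one of the last four; its "shot" number tells which), for a name from the list of things; names that differ only in an ending like _2 or _b are one class to them, and where a whole thing is asked for, a point or a joint stands for the part that bears it (a point fixed in the world has none). Each returns a list of dicts, best first, with "conf" (0 to 1); they miss things now and then, are a little off and sometimes report something else, mostly with a low value. They report only what shows in the picture. A call takes as long as a camera call.
- models.spot_in(query, picture): "bbox" ([left, top, width, height] as shares, 0 to 1, of the picture: columns of its width, rows of its height, round what is visible of it).
- models.tip_of(query, picture): "centre" ([column, row] as shares, 0 to 1, of the picture: columns of its width, rows of its height: a listed point, or the origin of a listed thing).
The state is a dict: "time": time; "joint_positions": joint angles; "qvel": joint speeds; "joint_torque": joint torques, N m; "tool_pos": TCP position; "ee_rot": TCP orientation; "wrist_force": force on the tool from outside, world axes, zero at the start; "wrist_torque": the same for the moment, N m; "width": finger opening in m.
Only numpy, scipy, OpenCV 4.12 (cv2) and the standard library are available. Lean on these libraries where they do the work, as an engineer would, in place of code of your own. Each camera call takes 0.05 s, during which the arm holds its last target. There are 200 camera calls.

### The job

The sugar pieces in the white tub are still warm, so the tub must be covered but able to breathe. While the vent is still wide open to let the air out, press down the raised edge of the lid (its front, the bare end away from the vent) until the lid is fully seated and level; then push the blue vent slider along its track to the red half-open mark, so that its white line stands level with the red lines. Do not shove the tub along the bench or disturb the things round it, and leave the lid seated.

Things in the scene. Friction and masses are not known exactly. Their poses are not given: they have to be found in the camera images.
- tub: White lidded food tub, loose, about 2.7 kg filled; slides on the bench only if pushed with more than about 10 N. 246 mm long (its x), 210 mm wide (its y), flat lid top 145 mm above the bench when seated. Origin: centre of its underside. z is up; its -x side is the front (where the lid starts raised), +x the back; the front roughly faces the robot's right.
- tub_lid (a joint): Angle of the snap lid, rad: 0 = fully seated and level, positive = front edge raised (starts 0.04 to 0.065: 9 to 15 mm at the front edge). It is hooked on at the back rim and turns about it (a line along the tub's y, 117 mm behind the tub's centre, 135 mm up). Its tight skirt holds it at any angle; pressing it down near the front takes about 6 N, then it stops hard at 0.
- lid_front (a point): Place to press: a bare flat spot of the lid's top face on its centre line, 30 mm in from the front edge (85 mm in front of the tub's centre); moves with the lid. Axes are those of the lid (x to the back, y along the vent track, z up).
- vent (a joint): Position of the vent slider in m along its track: 0 = vent shut, 0.030 = half open (target, at the red mark), 0.060 = wide open (end stop); starts 0.046 to 0.060. It grows along the +y of point half_mark. Friction about 2 N, stays where it is left, no spring or click.
- vent_tab (a point): Centre of the top of the blue vent tab, with a white line across it. Tab 12 mm thick along the track, 28 mm wide across it, and its top stands 24 mm above the lid's top face; below, a foot 20 mm long and 9 mm high (above the lid) joins it to the thin blue shutter. Can be pushed on either face or pinched. Axes: y along the track toward open, z up from the lid.
- half_mark (a point): Middle of the track, midway between the two red lines on the guide rails, 6.5 mm above the lid's top face (rail height); with the tab straight above it the vent is half open. Fixed to the lid, 45 mm behind the tub's centre. Axes: y along the track toward open (roughly toward the robot), z up. Vent frame 54 mm wide, 136 mm long, end stops 7 mm high; the dark grille is on its -y half.
- jar: Tall lidded glass jar of white isomalt grains, 81 mm across, 163 mm high, to the right of the tub; bystander. Origin: centre of its underside, z up.
- fan: Small black desk fan, 174 mm high, on a round 88 mm foot, right of the tub; bystander. Origin: centre of its underside, z up.
- thermometer: Flat black probe thermometer, 42x105x20 mm, lying left of the tub; bystander. Origin: centre of its underside, z up.

How it is judged:
By the outcome, as a careful person would: the job done as asked, in the order asked, and still so for the second after the job is handed in, with the robot touching nothing.
It also fails if it takes over 38 s, if anything falls off the work surface, if the arm or the gripper's body presses on something with over 40 N, if the wrist force passes 120 N, or if a joint passes its speed limit or range.

## Working session

There is one attempt and no reset: what is moved stays moved. The work goes in short steps, Python scripts to look and compute and a tool call to move; the robot and the scene stay as the last step left them, time stands still between calls to the robot, and variables do not carry over. Pictures are saved under pics/ and viewed, about 8 in all and at most 12, crops included, and the job is handed in when it is done.

Besides the shell and the picture viewer there is one more tool, called after "Call:" by a JSON object that holds its "method" and its "body". arm_command: Moves the arm, as the interface text tells. Its arguments: {"type":"object","properties":{"commands":{"type":"string"}},"required":["commands"]}

```bash
mkdir -p pics; ls
cat > h.py <<'E'
import numpy as np, cv2
from bench import robot, snapshot, models
Q=["tub","lid_front","vent_tab","half_mark","jar","fan","thermometer"]
def ray(p,c):
    h,w=p["img"].shape[:2]
    d=np.array(p["rotation"])@np.linalg.inv(p["camera_matrix"])@np.array([c[0]*w,c[1]*h,1])
    return np.array(p["origin"]),d/np.linalg.norm(d)
def atz(p,c,z):
    o,d=ray(p,c); return o+d*(z-o[2])/d[2]
def tri(rs):
    A=sum(np.eye(3)-np.outer(d,d) for o,d in rs); b=sum((np.eye(3)-np.outer(d,d))@o for o,d in rs)
    return np.linalg.solve(A,b)
def proj(p,X):
    v=np.array(p["camera_matrix"])@(np.array(p["rotation"]).T@(np.array(X)-p["origin"])); return v[:2]/v[2]
E
cat > look.py <<'E'
from h import *
np.set_printoptions(precision=4,suppress=True)
P={n:snapshot(n) for n in ("scene","top","wrist")}
for n,p in P.items(): print(n,p["origin"],np.array(p["rotation"])[:,2])
for q in Q:
    rs=[]
    for n,p in P.items():
        r=models.tip_of(q,p)
        if r:
            c=r[0]["centre"]; print(q,n,round(r[0]["conf"],2),np.array(c)*[512,384])
            if r[0]["conf"]>.3: rs.append(ray(p,c))
    if len(rs)>1:
        X=tri(rs); print("   ->",X,"resid",[round(float(np.linalg.norm(np.cross(X-o,d))),4) for o,d in rs])
o=robot.get_obs(); print(o["time"],o["tool_pos"],o["ee_rot"],o["wrist_force"],o["width"])
cv2.imwrite("pics/a.png",np.vstack([np.hstack([P["scene"]["img"],P["top"]["img"]])])[:, :]) if 0 else None
for n in P: cv2.imwrite(f"pics/{n}0.png",P[n]["img"])
a=cv2.resize(np.hstack([P["scene"]["img"],P["top"]["img"]]),(800,300)); b=cv2.resize(P["wrist"]["img"],(400,300))
cv2.imwrite("pics/all0.png",np.vstack([a,np.hstack([b,b*0])]))
E
python3 look.py
```

```text
picsTraceback (most recent call last):
  File "look.py", line 4, in <module>
    for n,p in P.items(): print(n,p["origin"],np.array(p["rotation"])[:,2])
                                              ~~~~~~~~~~~~~~~~~~~~~~~^^^^^
IndexError: too many indices for array: array is 1-dimensional, but 2 were indexed
```

```bash
python3 -c "
from bench import *
for n in ('scene','top','wrist'):
    p=snapshot(n); print({k:v for k,v in p.items() if k!='img'})
o=robot.get_obs();print(o)"
```

```text
{'camera_matrix': array([[499.91709911,   0.        , 259.03744266],
       [  0.        , 499.91709911, 192.5518779 ],
       [  0.        ,   0.        ,   1.        ]]), 'origin': array([-0.23496775,  0.86402388,  1.14991729]), 'rotation': array([-2.36750894,  0.01118385, -2.32836175]), 'shot': 4}
{'camera_matrix': array([[353.19483475,   0.        , 258.36082841],
       [  0.        , 353.19483475, 189.41164862],
       [  0.        ,   0.        ,   1.        ]]), 'origin': array([4.48264673e-04, 2.45400307e-01, 1.08037725e+00]), 'rotation': array([-2.66258637e+00, -1.38417193e-03, -1.76811358e+00]), 'shot': 5}
{'camera_matrix': array([[293.80615045,   0.        , 254.483306  ],
       [  0.        , 293.80615045, 193.54545891],
       [  0.        ,   0.        ,   1.        ]]), 'origin': array([0.1803118 , 0.52558362, 0.38420767]), 'rotation': array([2.90202382e+00, 4.73647683e-04, 1.11628758e+00]), 'shot': 6}
{'time': 0.3, 'joint_positions': array([ 1.01288978e+00,  8.75034287e-02,  1.37120690e+00, -1.35481215e-06,
        1.68357389e+00, -1.03059861e-01]), 'qvel': array([ 2.99966731e-04, -2.73553255e-03, -3.82541261e-03,  1.39060651e-03,
       -1.45113235e-03, -3.34004080e-05]), 'joint_torque': array([-4.73119853e-04, -3.39590943e+01, -3.02077603e+01,  7.18277693e-02,
        2.78195890e-02, -7.69400117e-05]), 'tool_pos': array([0.24153048, 0.49395542, 0.20508247]), 'ee_rot': array([-3.14090462e+00, -6.98069931e-05,  2.68674580e+00]), 'wrist_force': array([ 0.12837399,  0.38063737, -0.45211898]), 'wrist_torque': array([0.05017617, 0.02628114, 0.01404365]), 'width': 0.09382011838200903}
```

```bash
sed -i '1i from scipy.spatial.transform import Rotation' h.py
sed -i 's/np.array(p\["rotation"\])/Rotation.from_euler("xyz",p["rotation"]).as_matrix()/' h.py look.py; python3 look.py
```

```text
scene [-0.235   0.864   1.1499] [ 0.5134 -0.4746 -0.715 ]
top [0.0004 0.2454 1.0804] [ 0.4517 -0.0916 -0.8875]
wrist [0.1803 0.5256 0.3846] [ 0.2134 -0.104  -0.9714]
tub scene 0.81 [242.2784 225.984 ]
tub top 0.85 [233.6768 199.7952]
   -> [ 0.537   0.2234 -0.02  ] resid [0.0005, 0.0005]
lid_front top 0.74 [229.5808 157.5168]
vent_tab top 0.73 [233.0112 188.5824]
half_mark top 0.61 [222.976  193.4976]
jar top 0.7 [318.6176 203.904 ]
fan top 0.91 [362.5984 191.808 ]
thermometer scene 0.96 [168.3968 290.6112]
thermometer top 0.41 [143.9232 225.4848]
thermometer wrist 0.88 [350.3104 319.104 ]
   -> [0.4952 0.5292 0.0006] resid [0.0042, 0.0028, 0.0056]
1.5 [0.2416 0.4941 0.2055] [3.1415 0.     2.6868] [-0.7004 -0.3079  0.0495] 0.09381641709915747
```

View pics/all0.png

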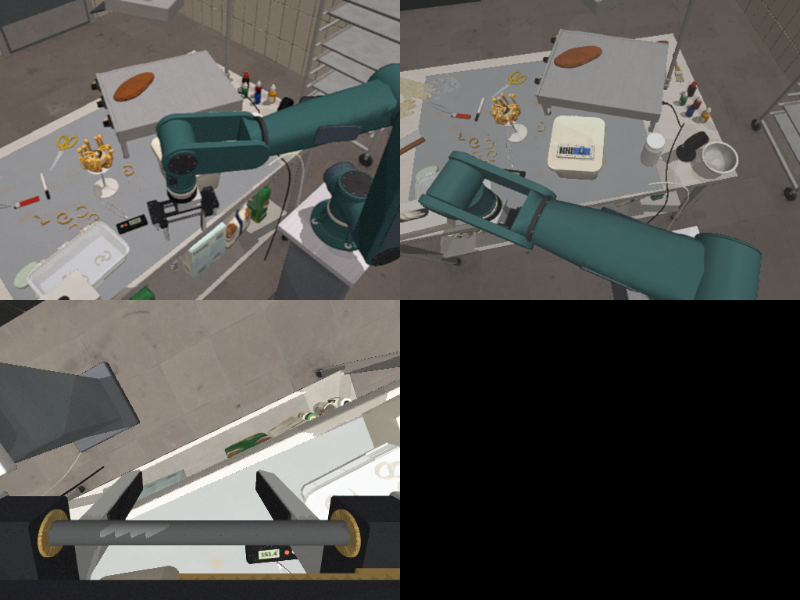

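```bash
python3 -c "
import cv2
a=cv2.imread('pics/top0.png')[135:240,170:310]; cv2.imwrite('pics/c1.png',cv2.resize(a,(800,600),interpolation=cv2.INTER_CUBIC))"
```

```text
(no output)
```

View pics/c1.png

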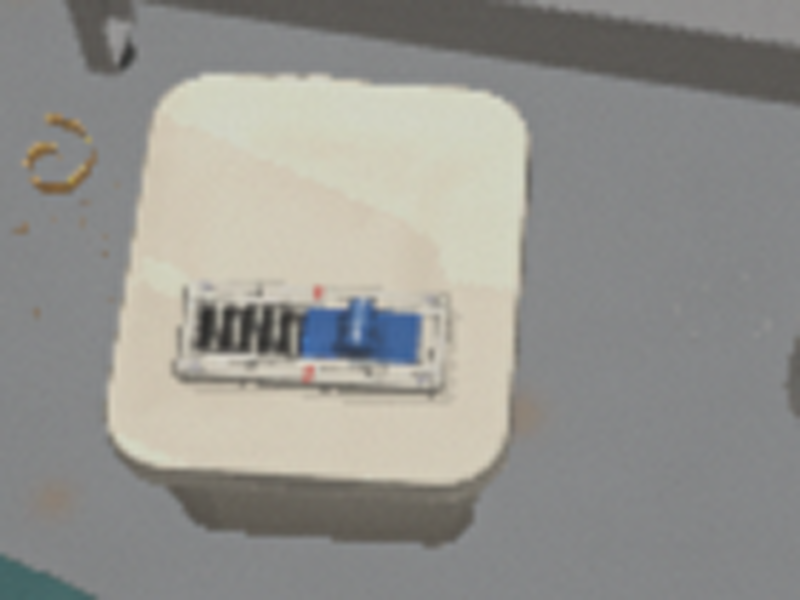

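Run:
```python
from h import *
np.set_printoptions(precision=4,suppress=True)
from scipy.spatial.transform import Rotation as R
p=snapshot("top"); s=snapshot("scene")
for n,q in(("top",p),("scene",s)):
  for X in ([.2415,.494,.205],[0,0,0],[.2,0,0],[0,.2,0]): print(n,X,proj(q,X))
# crop px -> full px
f=lambda u,v:np.array([170+u*140/800,135+v*105/600])/[512,384]
print("rails red at .1515", atz(p,f(318,293),.1515),atz(p,f(308,373),.1515))
print("tab top .169",atz(p,f(362,305),.169))
for c in ((185,340),(440,350)): print("frame ends",atz(p,f(*c),.150))
print("lid corners/edges: front(top), back, L,R",atz(p,f(345,78),.152),atz(p,f(305,478),.145),atz(p,f(130,280),.145),atz(p,f(518,280),.145))
o=robot.get_obs();print(o["time"])
```

```text
top [0.2415, 0.494, 0.205] [138.7536 286.308 ]
top [0, 0, 0] [344.4881 353.5049]
top [0.2, 0, 0] [324.3003 282.2837]
top [0, 0.2, 0] [274.177  369.3453]
scene [0.2415, 0.494, 0.205] [237.1357 298.2221]
scene [0, 0, 0] [436.0753 286.2473]
scene [0.2, 0, 0] [376.388  244.3216]
scene [0, 0.2, 0] [391.6922 332.8217]
rails red at .1515 [0.5026 0.243  0.1515] [0.4579 0.2551 0.1515]
tab top .169 [0.4819 0.2221 0.169 ]
frame ends [0.4897 0.3145 0.15  ]
frame ends [0.4583 0.1866 0.15  ]
lid corners/edges: front(top), back, L,R [0.6321 0.2077 0.152 ] [0.4037 0.2655 0.145 ] [0.5331 0.3388 0.145 ] [0.4932 0.1385 0.145 ]
1.6
```

```bash
cat >> h.py <<'E'
def togo(X,yaw=None,o=None):
    "remaining shift (tool axes, mm) and turn about tool axes (deg) to reach X pointing down at yaw"
    o=o or robot.get_obs(); R=Rotation.from_euler("xyz",o["ee_rot"])
    s=R.inv().apply(np.array(X)-o["tool_pos"])*1000
    t=(R.inv()*Rotation.from_euler("xyz",[np.pi,0,yaw])).as_rotvec(degrees=True) if yaw is not None else 0
    return np.round(s,1),np.round(t,2)
E
python3 - <<'E'
from h import *
np.set_printoptions(precision=4,suppress=True)
p=snapshot("top"); s=snapshot("scene")
f=lambda u,v:np.array([170+u*140/800,135+v*105/600])/[512,384]
print("leg foot",atz(p,f(110,70),0))
g=lambda u,v:np.array([u,v])/[400,300]
print("scene leg foot",atz(s,g(125,158),0))
# griddle right-front/left-front corner upper edge: scene(110,128)? top (540,95)
print("griddle nearest corner", tri([ray(p,g(140,95)),ray(s,g(104,103))]), "coral", tri([ray(p,g(105,108)),ray(s,g(97,155))]))
print("lid_front net",atz(p,np.array([229.58,157.5])/[512,384],.152))
print(togo([.45,.25,.215],2.89)); print(togo([.60,.216,.20],2.89)); print(robot.get_obs()["time"])
E
```

```text
leg foot [0.7711 0.3487 0.    ]
scene leg foot [0.7775 0.3558 0.    ]
griddle nearest corner [0.7422 0.3666 0.2657] coral [0.7082 0.4947 0.1751]
lid_front net [0.6    0.2154 0.152 ]
(array([-294.4, -127.8,   -9.5]), array([  0.01,   0.  , -11.64]))
(array([-444.1,  -92.4,    5.5]), array([  0.01,   0.  , -11.64]))
1.7
```

Call:
{"method": "arm_command", "body": {"commands": "-40 -18 -5 0 0 -6 0; -40 -18 -5 0 0 -5.6 0; -42 -18 0 0 0 0 0; -42 -18 0 0 0 0 0; -42 -18 0 0 0 0 0; -42 -18 0 0 0 0 0; -42 -18 0 0 0 0 0; 0 0 0 0 0 0 0"}}

```text
time: 2.7
tool_pos: [0.4901, 0.2865, 0.2157]
ee_rot: [3.14, 0.001, 2.899]
wrist_force: [-0.6, 0.2, 0.1]
width: 0.0174
```

Run:
```python
from h import *
print(togo([.6,.2155,.175],2.894)); o=robot.get_obs(); print(o["time"],o["tool_pos"],o["width"],o["wrist_force"])
w=snapshot("wrist"); s=snapshot("top")
for q in ("lid_front","vent_tab","half_mark"):
  for n in (w,s):
    print(q,[(np.array(r["centre"])*[512,384],round(r["conf"],2),atz(n,r["centre"],{"lid_front":.152,"vent_tab":.172,"half_mark":.155}[q]).round(4)) for r in models.tip_of(q,n)[:1]])
cv2.imwrite("pics/d.png",np.hstack([cv2.resize(w["img"],(400,300)),cv2.resize(s["img"],(400,300))]))
```

```text
(array([-123.7,  -42.7,   40.7]), array([0.1 , 0.05, 0.31]))
2.7 [0.49011649 0.28651156 0.21567859] 0.01735453075961969 [-0.56314322  0.15617177  0.10519617]
lid_front []
lid_front []
vent_tab [(array([178.3808, 207.5904]), 0.7, array([0.4736, 0.2304, 0.172 ]))]
vent_tab [(array([232.8064, 186.8928]), 0.39, array([0.4854, 0.223 , 0.172 ]))]
half_mark [(array([210.5856, 206.4   ]), 0.96, array([0.4829, 0.2516, 0.155 ]))]
half_mark [(array([224.2048, 194.496 ]), 0.65, array([0.4746, 0.2514, 0.155 ]))]
```

View pics/d.png

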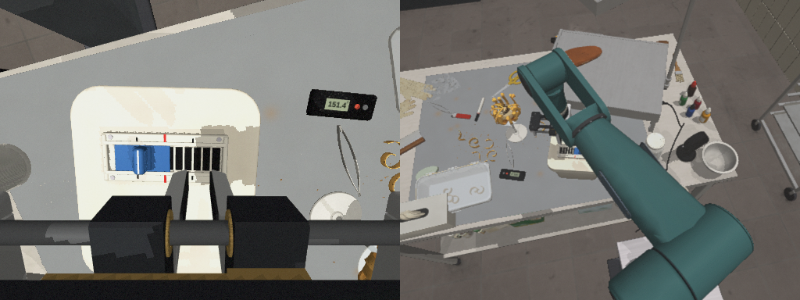

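Call:
{"method": "arm_command", "body": {"commands": "-42 -14 5 0 0 0 0; -42 -14 10 0 0 0 0; -40 -14 12 0 0 0 0; 0 0 3 0 0 0 0; 0 0 0 0 0 0 0"}}

```text
time: 3.72
tool_pos: [0.5988, 0.2229, 0.1874]
ee_rot: [3.136, 0.002, 2.914]
wrist_force: [-0.6, 0.3, 0.8]
width: 0.0004
```

Run:
```python
from h import *
print(togo([.6,.2155,.165],2.894)); o=robot.get_obs(); print(o["time"],o["tool_pos"],o["width"],o["wrist_force"])
```

```text
(array([-2.8, -7. , 22.4]), array([0.32, 0.14, 1.14]))
3.725 [0.59876852 0.22287249 0.18741644] 0.0003655088502913066 [-0.55420762  0.27991239  0.76743152]
```

Call:
{"method": "arm_command", "body": {"commands": "-3 -7 10 0.3 0 1.1 0; 0 0 10 0 0 0 0; 0 0 4 0 0 0 0; 0 0 3 0 0 0 0; 0 0 3 0 0 0 0"}}

```text
time: 4.35
tool_pos: [0.5981, 0.2177, 0.1573]
ee_rot: [3.14, 0.004, 2.898]
wrist_force: [-0.2, -0.0, 0.3]
width: 0.0004
```

Call:
{"method": "arm_command", "body": {"commands": "0 0 3 0 0 0 0; 0 0 3 0 0 0 0; 0 0 3 0 0 0 0"}}

```text
time: 4.72
tool_pos: [0.5986, 0.2178, 0.1513]
ee_rot: [3.139, 0.007, 2.898]
wrist_force: [-2.7, -0.0, 5.7]
width: 0.0005
```

Call:
{"method": "arm_command", "body": {"commands": "0 0 3 0 0 0 0; 0 0 3 0 0 0 0; 0 0 3 0 0 0 0"}}

```text
time: 5.1
tool_pos: [0.5988, 0.2177, 0.1471]
ee_rot: [3.137, 0.01, 2.898]
wrist_force: [-1.3, -0.6, 5.3]
width: 0.0004
```

Call:
{"method": "arm_command", "body": {"commands": "0 0 3 0 0 0 0; 0 0 3 0 0 0 0; 0 0 3 0 0 0 0"}}

```text
time: 5.48
tool_pos: [0.599, 0.2177, 0.1452]
ee_rot: [3.135, 0.014, 2.897]
wrist_force: [-3.8, -0.7, 10.4]
width: 0.0007
```

Call:
{"method": "arm_command", "body": {"commands": "0 0 5 0 0 0 0; 0 0 5 0 0 0 0"}}

```text
time: 5.72
tool_pos: [0.599, 0.2177, 0.145]
ee_rot: [3.132, 0.019, 2.897]
wrist_force: [-8.1, -3.1, 14.4]
width: 0.0003
```

Call:
{"method": "arm_command", "body": {"commands": "0 0 -10 0 0 0 0; 0 0 -30 0 0 0 0; 0 0 -40 0 0 0 0.4; 40 0 0 0.5 -1 0 0.4; 40 0 0 0 0 0 0.4; 40 0 0 0 0 0 0.4; 0 0 0 0 0 0 0.4; 0 0 0 0 0 0 0.4"}}

```text
time: 6.72
tool_pos: [0.4807, 0.2472, 0.2249]
ee_rot: [3.137, 0.042, 2.896]
wrist_force: [0.1, 0.1, -0.7]
width: 0.0375
```

```bash
cat > l2.py <<'E'
from h import *
import sys
np.set_printoptions(precision=4,suppress=True)
o=robot.get_obs(); print(o["time"],o["tool_pos"],o["ee_rot"],o["width"],o["wrist_force"])
P={n:snapshot(n) for n in ("wrist","scene","top")}
for q,z in (("lid_front",.145),("vent_tab",.169),("half_mark",.1515)):
  rs=[]
  for n,p in P.items():
    for r in models.tip_of(q,p)[:1]:
        print(q,n,np.array(r["centre"])*[512,384],round(r["conf"],2),atz(p,r["centre"],z))
cv2.imwrite(f"pics/{sys.argv[1]}.png",np.hstack([cv2.resize(P[n]["img"],(400,300)) for n in ("wrist","scene")]))
cv2.imwrite(f"pics/{sys.argv[1]}w.png",P["wrist"]["img"]); cv2.imwrite(f"pics/{sys.argv[1]}s.png",P["scene"]["img"])
np.save("w.npy",{k:v for k,v in P["wrist"].items()},allow_pickle=True)
E
python3 l2.py e
```

```text
6.725 [0.4807 0.2472 0.2249] [3.1375 0.0417 2.8956] 0.03750529550320184 [ 0.1311  0.0524 -0.6566]
lid_front wrist [253.0816 316.416 ] 0.61 [0.607  0.2161 0.145 ]
lid_front scene [225.8944 174.912 ] 0.95 [0.6059 0.2171 0.145 ]
vent_tab wrist [229.2224 203.4048] 0.66 [0.4757 0.2288 0.169 ]
vent_tab scene [255.0784 191.3856] 0.47 [0.4801 0.2177 0.169 ]
vent_tab top [231.4752 190.1952] 0.44 [0.4771 0.2284 0.169 ]
half_mark wrist [259.8912 196.992 ] 0.78 [0.4817 0.2539 0.1515]
half_mark scene [245.504 204.288] 0.82 [0.475  0.2588 0.1515]
half_mark top [225.5872 197.1072] 0.83 [0.4671 0.2487 0.1515]
```

View pics/ew.png

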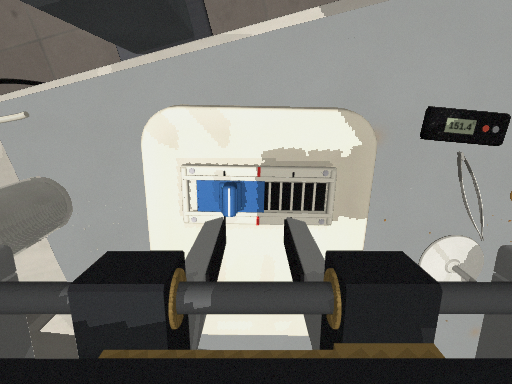

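```bash
cat > m.py <<'E'
from h import *
np.set_printoptions(precision=4,suppress=True)
p=np.load("w.npy",allow_pickle=True).item(); im=p["img"].astype(int); b,g,r=im[...,0],im[...,1],im[...,2]
red=np.argwhere((r>120)&(g<90)&(b<90)); red=red[(abs(red[:,1]-259)<60)&(red[:,0]>140)&(red[:,0]<250)]
k=cv2.kmeans(red.astype(np.float32),2,None,(3,50,.1),5,cv2.KMEANS_PP_CENTERS)[2]
A=[atz(p,np.array([c[1]+.5,c[0]+.5])/[512,384],.1515) for c in k]; H=np.mean(A,0); print("red px",k[:,::-1],len(red),A,"H",H)
d=np.array(A[0])-A[1]; d/=np.linalg.norm(d); t=np.array([-d[1],d[0],0]); t*=-np.sign(t[1]); print("track open dir",t)
blue=(b>90)&(r<.6*b); m=cv2.dilate(blue.astype(np.uint8),np.ones((5,5)))>0
wh=np.argwhere(m&(r>130)&(b>130)&(cv2.morphologyEx(blue.astype(np.uint8),cv2.MORPH_CLOSE,np.ones((1,9)))>0)); 
wh=wh[abs(wh[:,0]-k[:,0].mean())<20]
c=np.median(wh,0); T=atz(p,np.array([c[1]+.5,wh[:,0].mean()+.5])/[512,384],.169); print("white px",c[::-1],wh.min(0),wh.max(0),"T",T,"offset open",(T-H)@t,"across",(T-H)@[-t[1],t[0],0])
E
python3 m.py
```

```text
red px [[257.5    220.5   ]
 [258.4286 171.7143]] 37 [array([0.5034, 0.2468, 0.1515]), array([0.4597, 0.2584, 0.1515])] H [0.4816 0.2526 0.1515]
track open dir [-0.2571 -0.9664 -0.    ]
white px [228.5 202. ] [188 228] [216 229] T [0.4749 0.2288 0.169 ] offset open 0.024757769165253667 across -0.00037604905165607595
```

Run:
```python
from h import *
print(togo([.475,.229,.159],2.8816))
```

```text
(array([  3.3, -19.2,  65.5]), array([0.23, 2.33, 0.79]))
```

Call:
{"method": "arm_command", "body": {"commands": "2 -10 12 0.2 2.3 0.8 0.28; 1.5 -9 12 0 0 0 0.28; 0 0 6 0 0 0 0.28; 0 0 0 0 0 0 0.28"}}

```text
time: 7.82
tool_pos: [0.4715, 0.2277, 0.1913]
ee_rot: [-3.141, -0.004, 2.88]
wrist_force: [-0.8, 1.0, 0.0]
width: 0.0262
```

```bash
python3 - <<'E'
from h import *
print(togo([.475,.229,.159],2.8816))
E
python3 l2.py f >/dev/null; python3 m.py
```

```text
(array([-3.2,  2.2, 32.3]), array([-0.06, -0.24, -0.11]))
red px [[287.  190.5]
 [287.  184.5]] 36 [array([0.4618, 0.2581, 0.1515]), array([0.4572, 0.2592, 0.1515])] H [0.4595 0.2586 0.1515]
track open dir [-0.2332 -0.9724 -0.    ]
white px [255. 207.] [207 255] [207 255] T [0.4632 0.2322 0.169 ] offset open 0.024763287573037078 across 0.00976341395729771
```

View pics/fw.png

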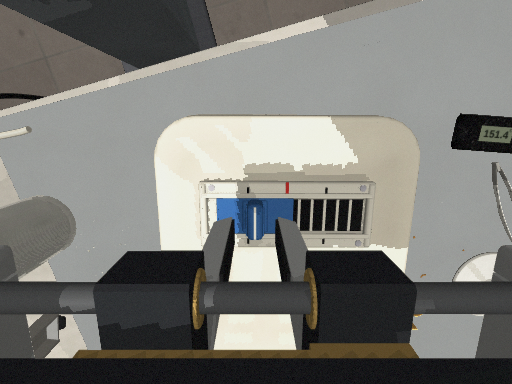

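Call:
{"method": "arm_command", "body": {"commands": "-3 2 12 0 0 0 0.28; 0 0 12 0 0 0 0.28; 0 0 8 0 0 0 0.28; 0 0 0 0 0 0 0.28"}}

```text
time: 8.93
tool_pos: [0.4749, 0.2292, 0.1569]
ee_rot: [-3.14, -0.005, 2.88]
wrist_force: [0.5, -0.2, -0.1]
width: 0.0265
```

Run:
```python
from h import *
print(togo([.475,.229,.159],2.8816)); print(robot.get_obs()["width"])
```

```text
(array([-0.1, -0.2, -2.1]), array([-0.08, -0.26, -0.08]))
0.026490364674254207
```

Call:
{"method": "arm_command", "body": {"commands": "0 5 -1 0 0 0 0.28; 0 5 0 0 0 0 0.28; 0 5 0 0 0 0 0.28; 0 5 0 0 0 0 0.28; 0 4 0 0 0 0 0.28; 0 0 0 0 0 0 0.28"}}

```text
time: 9.68
tool_pos: [0.4814, 0.253, 0.1578]
ee_rot: [-3.137, -0.005, 2.88]
wrist_force: [0.5, -0.6, -1.2]
width: 0.0264
```

```bash
python3 - <<'E'
from h import *
o=robot.get_obs();d=np.array(o["tool_pos"])-[.475,.229,.159];print(d@[.257,.966,0],d@[.966,-.257,0],o["tool_pos"],o["wrist_force"],o["width"])
print(togo([.4816,.2526,.159],2.8816))
E
python3 l2.py g >/dev/null
python3 - <<'E'
import cv2
a=cv2.imread("pics/gw.png")[130:280,160:360]; cv2.imwrite("pics/gz.png",cv2.resize(a,(800,600),interpolation=cv2.INTER_CUBIC))
E
```

```text
0.024819268282093444 1.2655373086460468e-05 [0.48139586 0.25299123 0.1578288 ] [ 0.47914691 -0.59216322 -1.19682548] 0.026449581172933116
(array([-0.3, -0.3, -1.2]), array([-0.24, -0.27, -0.1 ]))
```

View pics/gz.png

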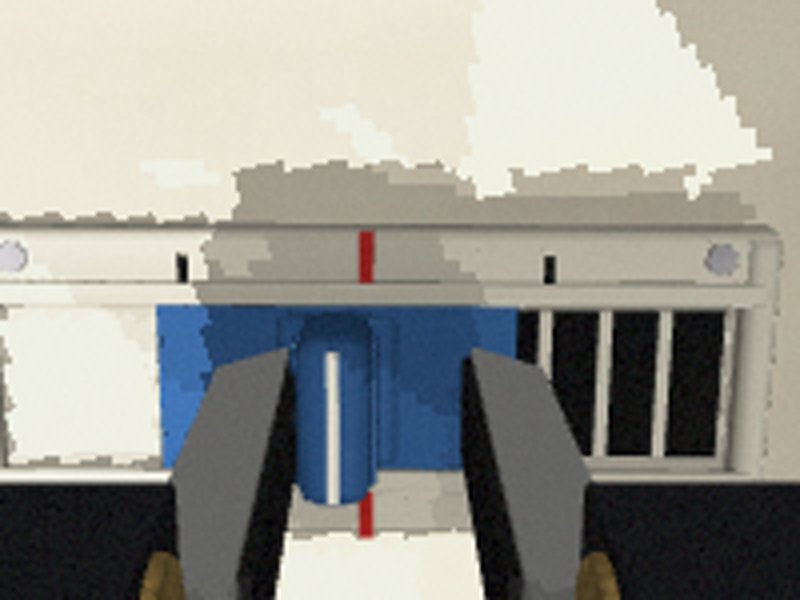

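```bash
cat > n.py <<'E'
from h import *
import sys
np.set_printoptions(precision=4,suppress=True)
p=np.load("w.npy",allow_pickle=True).item()
a=lambda u,v,z:atz(p,np.array([160+u/4,130+v/4])/[512,384],z)
v=list(map(float,sys.argv[1:]))  # red1 u v, red2 u v, white u v(top) u v(bottom)
A,B=a(*v[0:2],.1515),a(*v[2:4],.1515); T=(a(*v[4:6],.169)+a(*v[6:8],.169))/2
d=(B-A)/np.linalg.norm(B-A); t=np.array([.257,.966,0]); print(A,B,T,"gap",np.linalg.norm(B-A),"axis",d, "to go with t:",((A+B)/2-T)@t, "perp to reds:", np.linalg.norm(np.cross(A-T,d)*[0,0,1]))
E
python3 n.py 366 257 366 513 332 352 332 503
```

```text
[0.4593 0.2585 0.1515] [0.503  0.2467 0.1515] [0.48   0.2477 0.169 ] gap 0.04523367119056383 axis [ 0.9654 -0.2608  0.    ] to go with t: 0.004959332361496651 perp to reds: 0.00496073100391219
```

Call:
{"method": "arm_command", "body": {"commands": "0 2.5 -1 0 0 0 0.28; 0 2 0 0 0 0 0.28; 0 0 0 0 0 0 0.28"}}

```text
time: 10.65
tool_pos: [0.4821, 0.2559, 0.1585]
ee_rot: [-3.134, -0.005, 2.879]
wrist_force: [-0.4, -0.6, -0.3]
width: 0.0264
```

```bash
cat > z.py <<'E'
import cv2,sys,subprocess
from h import *
o=robot.get_obs();d=np.array(o["tool_pos"])-[.475,.229,.159];print(o["time"],d@[.257,.966,0],d@[.966,-.257,0],o["tool_pos"],o["wrist_force"],o["width"])
n=sys.argv[1]; p=snapshot("wrist"); np.save("w.npy",p,allow_pickle=True)
cv2.imwrite(f"pics/{n}.png",cv2.resize(p["img"][130:280,160:360],(800,600),interpolation=cv2.INTER_CUBIC))
E
python3 z.py h1
```

```text
10.65 0.027838335439643827 -5.0290556400905094e-05 [0.48211153 0.25592616 0.15854224] [-0.3847771  -0.6319555  -0.30065724] 0.026380551935973728
```

View pics/h1.png

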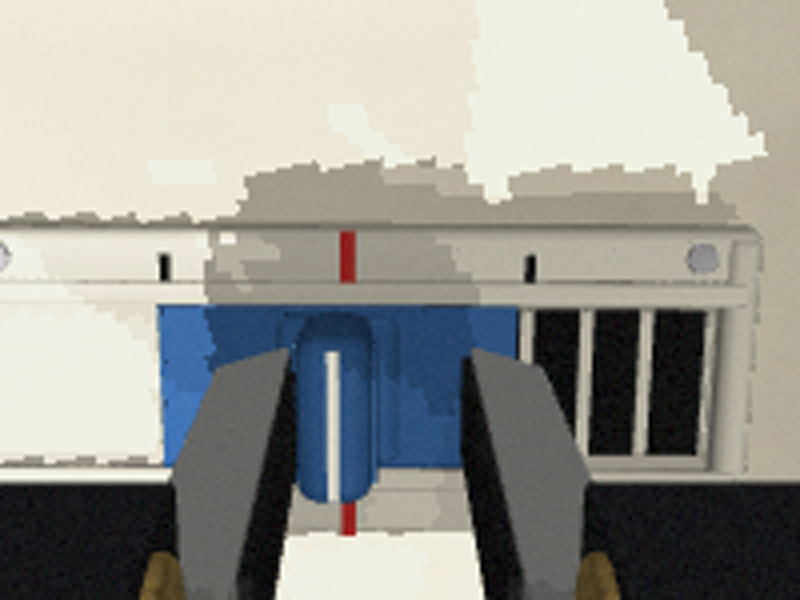

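```bash
python3 n.py 348 257 348 517 332 352 332 503
```

```text
[0.4594 0.2585 0.1515] [0.5039 0.2463 0.1515] [0.481  0.2506 0.169 ] gap 0.04614917862331767 axis [ 0.9642 -0.2653  0.    ] to go with t: 0.0019028506713089474 perp to reds: 0.0019051604202821376
```

Call:
{"method": "arm_command", "body": {"commands": "0 2 0 0 0 0 0.28; 0 0.3 0 0 0 0 0.28; 0 0 0 0 0 0 0.28"}}

```text
time: 11.08
tool_pos: [0.4827, 0.258, 0.1585]
ee_rot: [-3.134, -0.005, 2.878]
wrist_force: [-0.3, -1.0, 0.9]
width: 0.0265
```

```bash
python3 z.py h2
```

```text
11.075 0.029944744290053945 -2.4844254505161298e-05 [0.4826779  0.25795603 0.15850395] [-0.33007014 -0.9705151   0.90931306] 0.026546838488173477
```

Call:
{"method": "arm_command", "body": {"commands": "0 -4 0 0 0 0 0.28; 0 -2 0 0 0 0 0.32; 0 0 -15 0 0 0 0.32; 0 0 -30 0 0 0 0.4; 0 0 -30 0 0 0 0.5; 0 0 0 0 0 0 0.5; 0 0 0 0 0 0 0.5"}}

```text
time: 12.0
tool_pos: [0.4822, 0.2538, 0.2385]
ee_rot: [-3.139, -0.003, 2.879]
wrist_force: [-0.2, -0.3, -0.6]
width: 0.0468
```

```bash
python3 z.py h3; python3 m.py; python3 l2.py i
```

```text
12.0 0.02579334755516239 0.0006013895821275718 [0.48221557 0.25378152 0.23853812] [-0.24259174 -0.34259205 -0.59225148] 0.04684360787127968
red px [[251.5 172. ]
 [251.5 219.5]] 34 [array([0.4592, 0.2591, 0.1515]), array([0.5034, 0.2471, 0.1515])] H [0.4813 0.2531 0.1515]
track open dir [-0.2609 -0.9654  0.    ]
white px [251.5 201. ] [188 251] [214 252] T [0.4812 0.2533 0.169 ] offset open -0.00017363912215465356 across -9.091342346558354e-05
12.05 [0.4822 0.2538 0.2387] [-3.1394 -0.0028  2.8793] 0.047025984078111295 [-0.085   0.6214  0.486 ]
lid_front scene [223.2832 173.9904] 0.81 [0.6142 0.2201 0.145 ]
vent_tab wrist [251.8016 199.488 ] 0.97 [0.4795 0.2536 0.169 ]
vent_tab scene [244.8896 194.9952] 0.71 [0.4894 0.2472 0.169 ]
vent_tab top [225.6896 187.584 ] 0.6 [0.4888 0.2436 0.169 ]
half_mark scene [248.9856 200.7936] 0.56 [0.4781 0.243  0.1515]
half_mark top [227.2768 194.9952] 0.89 [0.473  0.2428 0.1515]
```

View pics/h3.png

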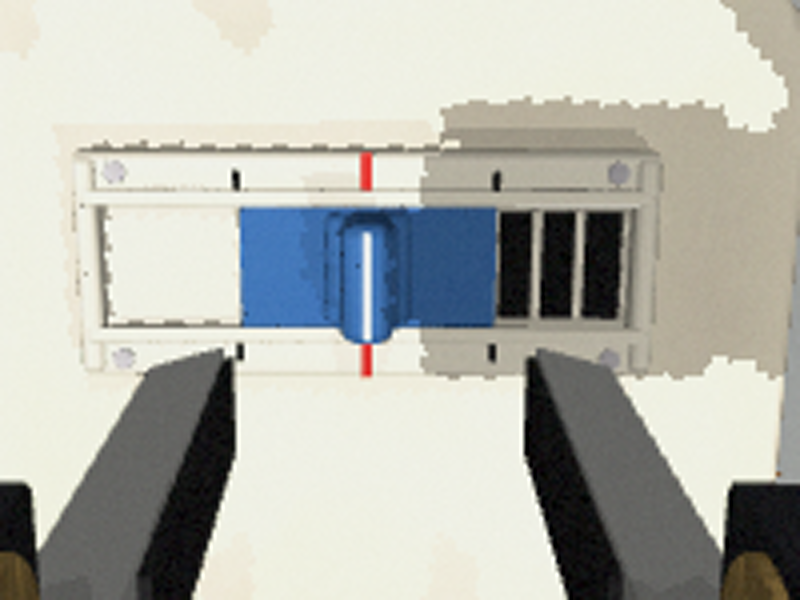

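View pics/is.png

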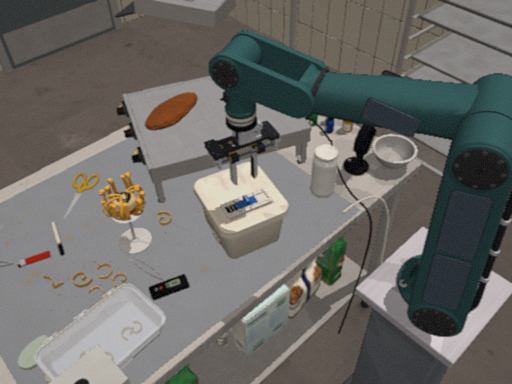

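The wrist picture shows the white line at column 366, in line with both red lines. The scene shows the lid lying flat and the things round the tub standing where they were. I'm handing the job in.

```bash
python3 -c "
from bench import robot
print(robot.close_job())"
```

```text
the job is handed in; nothing more can be done
None
```

I pressed the lid's raised front down first, while the vent was still about 55 mm open. I then pushed the vent slider back to the red half-open mark, drew the gripper clear and handed the job in at about 12 s.

**Lid:** it moved at about 6 N and stopped hard with the fingertips at z = 0.145 m, which is the seated height. I held it there at up to about 14 N vertical, with about 9 N sideways force. I did not measure the lid's angle again after the slider push, but the last scene picture shows it flat.

**Vent:** the last wrist picture puts the white line 0.2 mm from the red lines, within the 2 mm calibration. The slider push stayed at about 1 N.

**Tub and surroundings:** the red mark sat at (0.4816, 0.2526) after the press and (0.4813, 0.2531) at the end, so the slider push did not move the tub. For the press itself I only have the coarser before-and-after positions, which agree within about 3 mm. By eye, the jar, fan and thermometer stand where they were.

**What disagreed:**
- The task says the front roughly faces the robot's right. The pictures showed it facing away from the robot, with the vent opening toward the robot's right, so I went by the pictures.
- The networks' scene and top estimates for the vent tab and half-open mark were about 5 to 20 mm off the wrist view. For placing the slider I used the lines measured directly in the wrist pictures.

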